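Clamp the casting jacket shut with its quick-release skewer

TASK

The white casting jacket's quick-release skewer is still loose. First turn its brass wing nut clockwise, pressing the raised wing (on the robot's side) down until the nut goes firm with its wings level; then swing the red cam lever at the other end of the skewer fully shut, so that it lies along the jacket, and let go. Keep off the green jacket, which is already clamped.

Things in the scene. Friction and masses are not known exactly. Their poses are not given: they have to be found in the camera images.
- mould: White two-part jacket fixed on a board (190 x 170 mm in x, y). Origin: centre of the board's underside; its -x side faces the robot within 20 degrees. Shell 150 x 128 mm, top z = 68 mm (spout at x = -50: 73). Ears (x +-18, y +-17, up to z = 126 mm) carry a skewer along y at x = 0, z = 108 mm: brass wing nut at its +y end, red lever at its -y end. Left or right of the green jacket.
- wing_nut (a joint): Brass wing nut turning about the jacket's y axis, centre (0, 43, 108) mm in its frame; two wings reach 45 mm from the axis, 20 mm broad along y, 6 mm thick. 0 rad = hard, firm stop, wings level (tops z = 111 mm); negative = loose, the -x wing raised by that angle (starts -0.65 to -0.35). Press that wing down to tighten; stiff, 0.18 N m (some 5 N), stays where left.
- cam_lever (a joint): Red blade swinging level about an upright pin at (0, -40) mm in the jacket's frame (round cam there, 24 mm); reaches 85 mm, 8 to 11 mm thick, z = 98 to 118 mm, free air below. 0 rad = straight out along -y (starts -0.35 to 0.35); grows towards +x, away from the robot; 1.57 = hard stop, shut, along +x. Stays where left. Needs 0.28 N m, rising to 0.41 as the cam bites (7 N at 62 mm).
- spare_mould: Green jacket of the same shape and size, already clamped (wings level, black lever shut along its +x); nothing on it moves. Origin: centre of its board's underside. To be left alone.

How it is judged:
By the outcome, as a careful person would: the job done as asked, in the order asked, and still so for the second after the job is handed in, with the robot touching nothing.
It also fails if it takes over 42 s, if anything falls off the work surface, if the arm or the gripper's body presses on something with over 40 N, if the wrist force passes 120 N, or if a joint passes its speed limit or range.

ROBOT

A 6-joint arm with a two-finger parallel gripper is mounted at the origin on the work surface. World frame = base frame: x ahead of the robot, y to its left, z up, the work surface at z = 0. Lengths are in m, angles in rad, forces in N, time in s.
With the tool pointing down it reaches from about 0.3 to 0.875 m from the base axis. Payload 6.4 kg.
Tool frame: the origin (TCP) lies midway between the tips of the shut fingers; the grasp point (between the pads) lies 19 mm behind it; z points along the fingers, y is the line along which they close (so a half turn about z gives the same grasp; the last joint's range is limited). The gripper opens to 85 mm and grips with 20 to 120 N. Pads are 22 mm wide; open, the fingers measure 114 mm over their backs; the gripper's body (76 mm by 85 mm) begins 54 mm behind the grasp point. The pads swing forward as they close: fully open they stand 13 mm farther back than shut.
Start: joints at [-1.355, 0.181, 1.607, -0, 1.354, -0.206], TCP at [0.235, -0.525, 0.231] pointing down, gripper open.
Joint ranges: [-2.99, 2.99], [-0.89, 2.07], [0.3, 2.58], [-1.14, 4.28], [0, 2.63], [-3.12, 3.12]. Speed limits (rad/s): [2.57, 2.57, 3.01, 3.14, 3.14, 3.14].

INTERFACE

Orientations are given as a unit quaternion [w, x, y, z].
In Python, from bench import ctrl gives the robot as it stands. The module is installed in compiled form; this text tells all that it offers.
- The arm moves only by the tool move_arm, never from a script. Its argument "plan" is one flat list of numbers, 6 for each row, row after row: the shift along the world's x, y, z in units of 50 mm (1.0 is 50 mm), then the turn, a rotation vector about the world's x, y, z in rad. A call has 1 to 10 rows; each row is the pose to reach, as a shift and turn from the pose commanded when the call began; what a row does not reach only later rows make up. A row lasts 1/8 s, in which the tool goes at most 62.5 mm and 10.7 degrees, less where a joint would pass 70% of its speed; a pose out of reach is approached as far as the arm can. A call with a gripper value outside its range is refused whole. "grip" is the finger opening in mm, from 0 to 85.4, set as the call begins (left out, the last holds). The fingers move at their own pace and stop on an object; the grip force is fixed at half the most. Time passes only in rows, so rows that repeat a pose let the fingers close. It gives the time, the measured TCP pose, the force, the opening and the grip force at its end, in the units of the state.
- ctrl.get_obs(): the state, without advancing time (a new reading comes with each control period).
- ctrl.camera(name): name is "scene" or "top" or "wrist"; returns a dict with "pixels" (480x640x3 uint8, red, green, blue), "fx", "fy", "cx", "cy" (pixels), "origin" and "attitude" of the camera in the world. Camera axes: x right, y down, z forward; pixel columns grow to the right and rows downward; lengths in m; the calibration is good to about 2 mm. A picture is of the moment at which its call begins. There is no depth.
- ctrl.hand_in(): hands the job in; it is judged then, once.
The state is a dict: "time_s": time; "q": joint angles; "dq": joint speeds; "joint_efforts": joint torques, N m; "eef_pos": TCP position; "eef_rot": TCP orientation; "wrist_force": force on the tool from outside, world axes, zero at the start; "torque": the same for the moment, N m; "opening": opening from 0.0 (shut) to 1.0 (fully open); "grasp_force": force on a finger pad.
Only numpy, scipy, OpenCV 4.12 (cv2) and the standard library are available. Lean on these libraries where they do the work, as an engineer would, in place of code of your own. Each camera call takes 0.05 s, during which the arm holds its last target. There are 200 camera calls.

## Working session

There is one attempt and no reset: what is moved stays moved. The work goes in short steps, Python scripts to look and compute and a tool call to move; the robot and the scene stay as the last step left them, time stands still between calls to the robot, and variables do not carry over. Pictures are saved under pics/ and viewed, at most 10 in all, crops included, and the job is handed in when it is done.

Besides the shell and the picture viewer there is one more tool, called after "Call:" as name(argument=value, ...) on one line, values as JSON. move_arm: Moves the arm, as the interface text tells. Its arguments: {"type":"object","properties":{"plan":{"type":"array"},"grip":{"type":"number"}},"required":["plan"]}

```bash
mkdir -p pics
cat > h.py <<'E'
import numpy as np, cv2
from bench import ctrl
from scipy.spatial.transform import Rotation as R
def cam(n,save=None):
    c=ctrl.camera(n)
    if save: cv2.imwrite('pics/'+save,c['pixels'][:,:,::-1])
    return c
def Rm(c):
    a=np.array(c['attitude'],float)
    return a if a.shape==(3,3) else R.from_quat(a[[1,2,3,0]]).as_matrix()
def ray(c,u,v):
    d=Rm(c)@np.array([(u-c['cx'])/c['fx'],(v-c['cy'])/c['fy'],1]); return np.array(c['origin']),d
def onz(c,u,v,z):
    o,d=ray(c,u,v); return o+d*(z-o[2])/d[2]
def proj(c,p):
    q=Rm(c).T@(np.array(p)-c['origin']); return np.array([c['fx']*q[0]/q[2]+c['cx'],c['fy']*q[1]/q[2]+c['cy']])
E
python3 - <<'E'
from h import *
for n in('top','scene'):
    c=cam(n,n+'1.png'); print(n,c['origin'],c['attitude'],c['fx'],c['cx'],c['cy'])
    hsv=cv2.cvtColor(c['pixels'],cv2.COLOR_RGB2HSV)
    for nm,lo,hi in(('red1',(0,150,80),(6,255,255)),('red2',(172,150,80),(180,255,255)),('brass',(15,90,80),(30,255,255)),('green',(40,60,40),(85,255,255))):
        m=cv2.inRange(hsv,lo,hi); k,l,s,ce=cv2.connectedComponentsWithStats(m)
        for i in range(1,k):
            if s[i,4]>60: print(nm,s[i],ce[i].round(1))
o=ctrl.get_obs(); print(o['time_s'],o['eef_pos'],o['eef_rot'],o['opening'])
E
```

```text
top [ 0.45195112 -0.0235147   1.00831635] [-0.03673392  0.71091986 -0.70178113  0.02732797] 606.1579935705925 324.8954769979137 239.18800215912177
red1 [484 218  48   7 266] [508.7 221.3]
brass [ 246   39   62   67 2177] [276.6  70.8]
brass [485 188   6  30 108] [487.5 202.9]
brass [409 191  21  52 757] [418.8 216.8]
brass [ 185  215   85  109 1527] [244.8 271.1]
brass [477 226  11  50 193] [483.2 251. ]
brass [151 242  27  62 929] [163.9 272.3]
green [ 167  212   86  110 3750] [213.8 280.1]
green [190 217  24  37 591] [201.6 235.1]
green [ 150  220   44   44 1025] [174.3 239.5]
scene [ 1.03530114 -0.41091804  0.72906568] [-0.34629318  0.83603872  0.39226155 -0.16507927] 578.166090790027 313.37145570368176 248.43527377704035
red1 [136 327  53  40 640] [160.9 346.7]
brass [   0    0  104  115 9160] [44.  51.7]
brass [261   0  40  23 686] [279.4   8.6]
brass [599   0  41  18 450] [624.2   6.2]
brass [494   8  14  18  86] [501.4  18.8]
brass [ 547   15   93   87 2336] [590.  62.]
brass [527 105  18   9 125] [535.9 109. ]
brass [370 155  49  22 392] [395.3 164.6]
brass [ 310  210  134   62 1373] [362.3 242.8]
brass [227 271  44  59 943] [248.4 299.9]
brass [ 445  326   77   77 3791] [482.3 364. ]
brass [ 160  348  150   88 2082] [211.9 391.5]
brass [592 393  32  25 299] [605.7 404.3]
brass [ 579  433   61   47 1854] [617.7 460.3]
green [  385     8   177   113 12518] [472.5  61.7]
green [ 327  167  105   87 4677] [378.1 213. ]
0.1 [ 0.23530764 -0.52409336  0.23045826] [-8.21142307e-04  9.77843387e-01  2.09336182e-01  2.17626659e-07] 0.9978996120265718
```

View pics/top1.png

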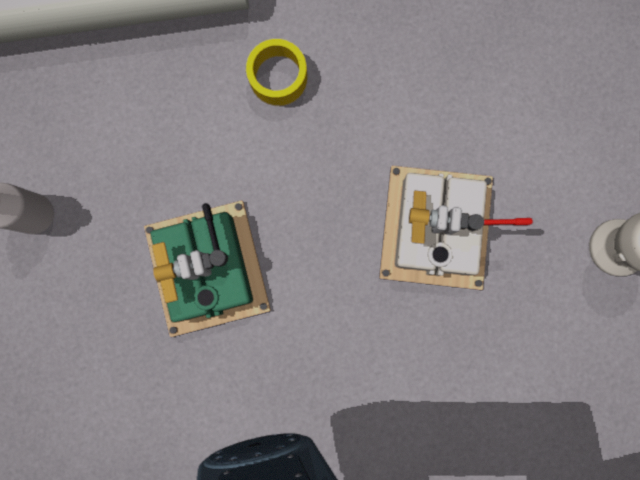

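View pics/scene1.png

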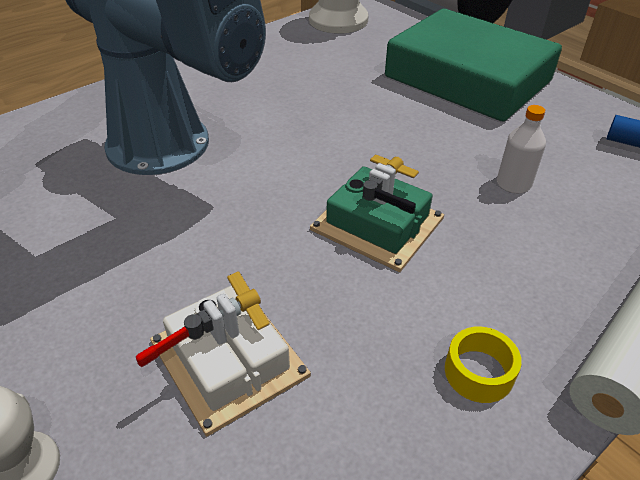

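The top view shows the white jacket on the right, with its board corners at about (391,167), (494,176), (484,290) and (380,279). Its brass wings are centred at (419,217) and the red lever runs from (484,223) to (531,221), pointing nearly straight out. The green jacket is on the left around (210,270), and the scene view agrees with this.

```bash
cat > m.py <<'E'
from h import *
c=cam('top'); hsv=cv2.cvtColor(c['pixels'],cv2.COLOR_RGB2HSV)
# board corners -> frame, plane z ~ 12 mm
P=np.array([onz(c,*p,.012)[:2] for p in((380,279),(391,167),(494,176),(484,290))])
print('sides',np.linalg.norm(np.roll(P,-1,0)-P,axis=1).round(3))
x=(P[1]-P[0])+(P[2]-P[3]); y=(P[0]-P[3])+(P[1]-P[2])
yaw=np.arctan2(x[1],x[0]); yw2=np.arctan2(-y[0],y[1]); ctr=P.mean(0); print('ctr',ctr,'yaw',yaw,yw2)
yaw=(yaw+yw2)/2
Rz=np.array([[np.cos(yaw),-np.sin(yaw)],[np.sin(yaw),np.cos(yaw)]])
loc=lambda p:Rz.T@(p-ctr)*1000
m=cv2.inRange(hsv,(15,150,80),(30,255,255)); m[:,:400]=0;m[:,440:]=0;m[:180]=0;m[260:]=0
r=cv2.minAreaRect(cv2.findNonZero(m)); print('brass',r)
for p in cv2.boxPoints(r): print(p.round(),loc(onz(c,*p,.108)[:2]).round(1),'z.13',loc(onz(c,*p,.13)[:2]).round(1))
r=cv2.inRange(hsv,(0,150,80),(6,255,255)); r=cv2.minAreaRect(cv2.findNonZero(r))
for p in cv2.boxPoints(r): print('red',p.round(),loc(onz(c,*p,.118)[:2]).round(1))
W=lambda X,Y:(ctr+Rz@np.array([X,Y])/1000).round(4)
print('wing -36,43',W(-36,43),'hub',W(0,43),'pin',W(0,-40),'lever start',W(-40,-100))
o=ctrl.get_obs(); Rt=R.from_quat(np.array(o['eef_rot'])[[1,2,3,0]]).as_matrix(); print('tool y',Rt[:,1],'pos',o['eef_pos'],o['q'])
E
python3 m.py
```

```text
sides [0.187 0.171 0.19  0.17 ]
ctr [ 0.56402895 -0.19462611] yaw -0.0950542500182425 -0.08498715730364437
brass ((419.0, 217.0), (50.0, 18.0), 90.0)
[410. 192.] [37.  60.6] z.13 [33. 63.]
[428. 192.] [39.7 33.8] z.13 [35.6 36.9]
[428. 242.] [-35.2  27.2] z.13 [-37.5  30.4]
[410. 242.] [-38.   53.7] z.13 [-40.1  56.4]
red [484. 218.] [  7.6 -50.2]
red [531. 218.] [  14.6 -118.9]
red [531. 224.] [   5.7 -119.5]
red [484. 224.] [ -1.3 -50.9]
wing -36,43 [ 0.532  -0.1486] hub [ 0.5679 -0.1518] pin [ 0.5604 -0.2345] lever start [ 0.5152 -0.2906]
tool y [ 0.40942035 -0.91234488 -0.00134233] pos [ 0.23532578 -0.52417892  0.23059044] [-1.35529758e+00  1.81387824e-01  1.60775942e+00 -1.59312580e-05
  1.35381357e+00 -2.06316676e-01]
```

Call:
move_arm(plan=[0.3, 0.4, 0, 0, 0, -0.03, 1.0, 1.2, 0, 0, 0, -0.1, 1.8, 2.2, 0, 0, 0, -0.2, 2.6, 3.3, 0, 0, 0, -0.3, 3.4, 4.4, 0, 0, 0, -0.4, 4.2, 5.4, 0, 0, 0, -0.46, 5.0, 6.4, 0, 0, 0, -0.5, 5.6, 7.1, -0.2, 0, 0, -0.512, 5.93, 7.51, -0.5, 0, 0, -0.512, 5.93, 7.51, -0.5, 0, 0, -0.512], grip=0)

```text
time_s: 1.4
eef_pos: [0.5317, -0.1469, 0.2046]
eef_rot: [-0.001, 0.999, -0.043, -0.001]
wrist_force: [-0.5, -0.2, 0.4]
opening: 0.001
grasp_force: 0.0
```

Run:
```python
from h import *
c=cam('wrist','w1.png'); print(c['origin'],c['fx'])
o=ctrl.get_obs(); print(o['time_s'],o['eef_pos'],R.from_quat(np.array(o['eef_rot'])[[1,2,3,0]]).as_matrix().round(3),o['q'],o['opening'],o['wrist_force'])
print('proj wing tip',proj(c,[.523,-.148,.128]),'hub',proj(c,[.5679,-.1518,.108]),'tip',proj(c,o['eef_pos']))
```

```text
[ 0.61442782 -0.15483894  0.34776225] 330.9878694833201
1.45 [ 0.53158506 -0.14827087  0.20545537] [[ 0.996 -0.088 -0.002]
 [-0.088 -0.996  0.001]
 [-0.002 -0.    -1.   ]] [-4.86918518e-01  1.55422851e-01  1.69029933e+00 -3.50013915e-04
  1.29781179e+00  1.17206781e+00] -0.0018923527663272871 [-0.23352082  0.14307556 -0.1196958 ]
proj wing tip [313.32835913 259.96613562] hub [313.21653711 192.410252  ] tip [313.04480329 304.98807144]
```

View pics/w1.png

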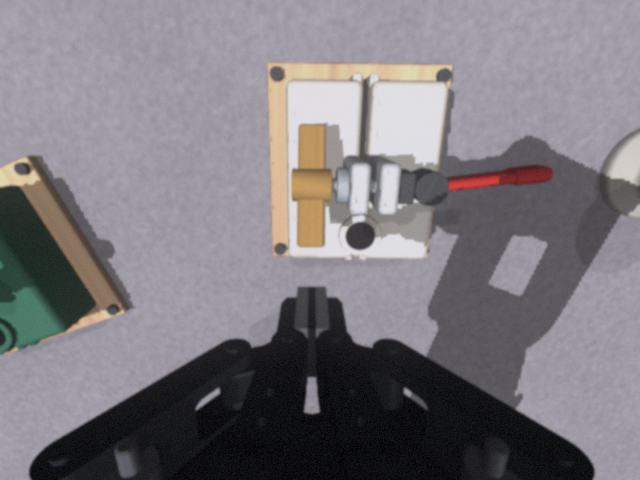

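The wrist view is centred on the jacket. The wing's robot-side end is at (311,246), the hub at (312,185) and the cam at (431,187). The lever tip is at (551,175) and the finger tips are at about (313,300). The hub sits about 8 px farther out than I predicted, so I'm cross-checking it.

Run:
```python
from h import *
c=cam('wrist')
g=lambda u,v,z:onz(c,u,v,z)[:2].round(4)
print('board',[g(*p,.012) for p in((273,257),(269,65),(452,65),(428,258))],np.mean([g(*p,.012) for p in((273,257),(269,65),(452,65),(428,258))],0))
print('hub',g(312,185,.118),'cam',g(431,187,.118),'lever tip',g(551,175,.118),'lever root',g(449,185,.118))
for z in(.111,.125,.13): print('wing end',z,g(311,246,z),'far',g(312,125,.216-z))
t=ctrl.camera('top')
for p in((.527,-.148,.128),(.572,-.1518,.118)): print('top proj',proj(t,p))
print('cam top', onz(t,476,222,.118),'hub top',onz(t,419,216,.118))
```

```text
board [array([ 0.4818, -0.1022]), array([ 0.6697, -0.1221]), array([ 0.655 , -0.2885]), array([ 0.4658, -0.2714])] [ 0.568075 -0.19605 ]
hub [ 0.5749 -0.1531] cam [ 0.5662 -0.2359] lever tip [ 0.5673 -0.3183] lever root [ 0.5665 -0.2484]
wing end 0.111 [ 0.5272 -0.1481] far [ 0.6144 -0.1565]
wing end 0.125 [ 0.5323 -0.1486] far [ 0.6144 -0.1566]
wing end 0.13 [ 0.5341 -0.1488] far [ 0.6144 -0.1566]
top proj [418.849314   243.68567138]
top proj [420.45224788 213.93292253]
cam top [ 0.56097921 -0.23350928  0.118     ] hub top [ 0.56889672 -0.14965678  0.118     ]
```

Call:
move_arm(plan=[0.08, 0, -0.4, 0, 0, 0, 0.08, 0, -0.9, 0, 0, 0, 0.08, 0, -1.3, 0, 0, 0, 0.08, 0, -1.4, 0, 0, 0, 0.08, 0, -1.5, 0, 0, 0, 0.08, 0, -1.6, 0, 0, 0, 0.08, 0, -1.7, 0, 0, 0, 0.08, 0, -1.78, 0, 0, 0, 0.08, 0, -1.78, 0, 0, 0])

```text
time_s: 2.68
eef_pos: [0.536, -0.1494, 0.1177]
eef_rot: [0.0, 0.999, -0.045, 0.0]
wrist_force: [-0.8, -0.0, 0.8]
opening: 0.0
grasp_force: 0.5
```

Call:
move_arm(plan=[0, 0, -0.04, 0, 0, 0, 0, 0, -0.08, 0, 0, 0, 0, 0, -0.1, 0, 0, 0])

```text
time_s: 3.05
eef_pos: [0.5359, -0.1492, 0.1123]
eef_rot: [0.0, 0.999, -0.045, -0.0]
wrist_force: [-2.7, 0.2, 4.5]
opening: -0.001
grasp_force: 2.3
```

Run:
```python
from h import *
c=cam('wrist','w2.png')
o=ctrl.get_obs(); print(o['eef_pos'],o['wrist_force'],o['torque'])
s=cam('scene'); cv2.imwrite('pics/s2.png',cv2.resize(s['pixels'][250:400,130:330,::-1],None,fx=4,fy=4))
```

```text
[ 0.53586999 -0.14919701  0.11215091] [-2.42214169  0.18639395  4.62795087] [-0.10118067  0.5849677   0.0359777 ]
```

View pics/s2.png

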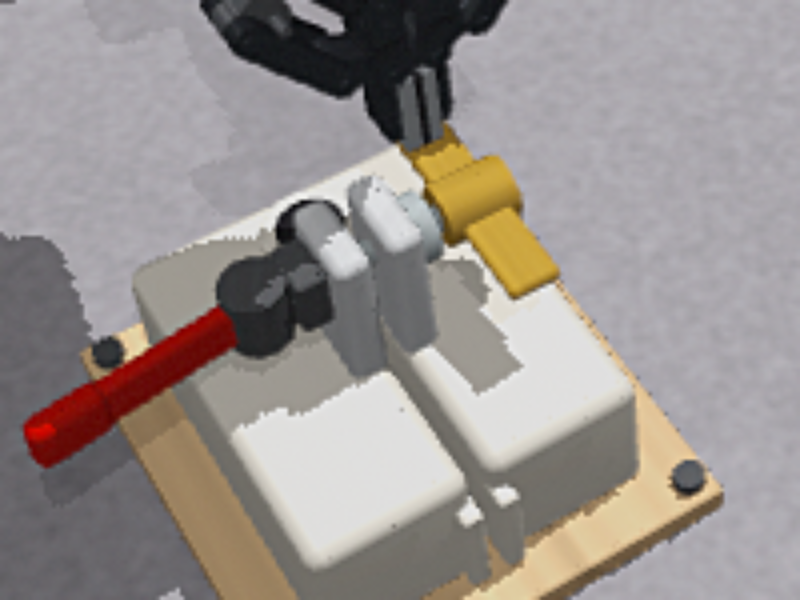

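The fingertips are on the raised wing, at (425,140) in this crop, and the wing is nearly level. I'll press on until the force climbs.

Call:
move_arm(plan=[0, 0, -0.02, 0, 0, 0, 0, 0, -0.04, 0, 0, 0, 0, 0, -0.06, 0, 0, 0])

```text
time_s: 3.52
eef_pos: [0.536, -0.1493, 0.1108]
eef_rot: [0.0, 0.999, -0.045, -0.0]
wrist_force: [-9.8, 2.5, 21.3]
opening: 0.0
grasp_force: 10.7
```

Call:
move_arm(plan=[0, 0, -0.02, 0, 0, 0, 0, 0, -0.02, 0, 0, 0])

```text
time_s: 3.78
eef_pos: [0.536, -0.1493, 0.1108]
eef_rot: [0.0, 0.999, -0.045, -0.0]
wrist_force: [-11.5, 3.5, 22.5]
opening: 0.0
grasp_force: 11.6
```

Call:
move_arm(plan=[0, 0, 0.3, 0, 0, 0, 0, 0, 1.0, 0, 0, 0, 0, -0.5, 1.6, 0, 0, 0, -0.04, -1.3, 1.8, 0, 0, 0, -0.04, -2.2, 1.8, 0, 0, 0, -0.04, -2.8, 1.8, 0, 0, 0, -0.04, -2.91, 1.8, 0, 0, 0, -0.04, -2.91, 1.8, 0, 0, 0])

```text
time_s: 4.78
eef_pos: [0.534, -0.2941, 0.1979]
eef_rot: [-0.0, 0.999, -0.045, -0.0]
wrist_force: [0.9, 1.3, -0.4]
opening: -0.002
grasp_force: 0.0
```

Run:
```python
from h import *
c=cam('wrist','w3.png')
o=ctrl.get_obs(); print(o['eef_pos'],o['wrist_force'],o['q'])
hsv=cv2.cvtColor(c['pixels'],cv2.COLOR_RGB2HSV); m=cv2.inRange(hsv,(0,150,80),(6,255,255))
for p in cv2.boxPoints(cv2.minAreaRect(cv2.findNonZero(m))): print('red',p.round(),onz(c,*p,.116).round(4))
```

```text
[ 0.53404399 -0.29357419  0.19796037] [-0.47392284 -0.31491957  0.24767263] [-6.97491088e-01  2.86366667e-01  1.54864313e+00  6.59305128e-04
  1.30724889e+00  9.62875765e-01]
red [235. 201.] [ 0.5719 -0.2452  0.116 ]
red [338. 190.] [ 0.5735 -0.3167  0.116 ]
red [340. 203.] [ 0.5641 -0.3171  0.116 ]
red [237. 215.] [ 0.5624 -0.2447  0.116 ]
```

View pics/w3.png

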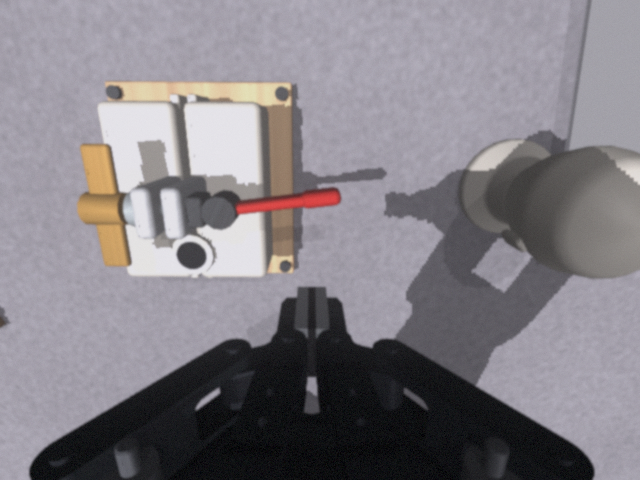

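The wings now look level, with ends at (97,145) and (115,266) and the hub at (95,208). The lever runs from (237,208) to (340,196), and the closed fingers are on its robot side. Next I'll lower beside the lever and work out the arc.

Call:
move_arm(plan=[0, 0, -0.5, 0, 0, 0, 0, 0, -1.2, 0, 0, 0, 0, 0, -1.8, 0, 0, 0, 0, 0, -2.0, 0, 0, 0, 0, 0, -2.0, 0, 0, 0])

```text
time_s: 5.45
eef_pos: [0.534, -0.2937, 0.0982]
eef_rot: [-0.0, 0.999, -0.045, -0.0]
wrist_force: [-0.4, -0.2, 0.6]
opening: 0.003
grasp_force: 0.0
```

Run:
```python
import numpy as np
P=np.array([.565,-.2355]); C=np.array([.534,-.2938]); r=.058
for d in (.016,.012):
  for f in list(np.arange(0,91,7.5)):
    t=np.radians(-95.2+f); u=np.array([np.cos(t),np.sin(t)]); n=np.array([-u[1],u[0]])
    print(d,f,((P+r*u-n*d-C)/.05).round(2),round(np.radians(f),2))
```

```text
0.016 0.0 [0.2  0.04] 0.0
0.016 7.5 [ 0.35 -0.01] 0.13
0.016 15.0 [ 0.5  -0.03] 0.26
0.016 22.5 [ 0.66 -0.04] 0.39
0.016 30.0 [ 0.82 -0.02] 0.52
0.016 37.5 [0.97 0.01] 0.65
0.016 45.0 [1.12 0.07] 0.79
0.016 52.5 [1.26 0.14] 0.92
0.016 60.0 [1.38 0.24] 1.05
0.016 67.5 [1.5  0.34] 1.18
0.016 75.0 [1.6  0.47] 1.31
0.016 82.5 [1.68 0.6 ] 1.44
0.016 90.0 [1.75 0.74] 1.57
0.012 0.0 [0.28 0.03] 0.0
0.012 7.5 [ 0.43 -0.  ] 0.13
0.012 15.0 [ 0.58 -0.02] 0.26
0.012 22.5 [ 0.74 -0.01] 0.39
0.012 30.0 [0.89 0.01] 0.52
0.012 37.5 [1.04 0.06] 0.65
0.012 45.0 [1.18 0.12] 0.79
0.012 52.5 [1.31 0.2 ] 0.92
0.012 60.0 [1.43 0.3 ] 1.05
0.012 67.5 [1.54 0.41] 1.18
0.012 75.0 [1.63 0.54] 1.31
0.012 82.5 [1.7  0.68] 1.44
0.012 90.0 [1.75 0.82] 1.57
```

Swing it most of the way first, to about 67°.

Call:
move_arm(plan=[0.2, 0.04, 0, 0, 0, 0, 0.35, 0, 0, 0, 0, 0.13, 0.5, -0.03, 0, 0, 0, 0.26, 0.66, -0.04, 0, 0, 0, 0.39, 0.82, -0.02, 0, 0, 0, 0.52, 0.97, 0.01, 0, 0, 0, 0.65, 1.12, 0.07, 0, 0, 0, 0.79, 1.26, 0.14, 0, 0, 0, 0.92, 1.38, 0.24, 0, 0, 0, 1.05, 1.5, 0.34, 0, 0, 0, 1.18])

```text
time_s: 6.7
eef_pos: [0.6099, -0.2794, 0.1]
eef_rot: [0.002, 0.854, 0.52, -0.0]
wrist_force: [-3.6, -4.9, -0.6]
opening: -0.0
grasp_force: 2.9
```

Call:
move_arm(plan=[0.1, 0.13, 0, 0, 0, 0.13, 0.18, 0.26, 0, 0, 0, 0.26, 0.25, 0.4, 0, 0, 0, 0.39, 0.25, 0.42, 0, 0, 0, 0.39])

```text
time_s: 7.2
eef_pos: [0.6238, -0.2586, 0.1004]
eef_rot: [0.003, 0.738, 0.675, 0.0]
wrist_force: [2.8, -6.1, -2.0]
opening: -0.002
grasp_force: 3.1
```

Run:
```python
from h import *
t=ctrl.camera('top'); cv2.imwrite('pics/t4.png',cv2.resize(t['pixels'][150:300,370:570,::-1],None,fx=4,fy=4))
o=ctrl.get_obs(); print(o['eef_pos'],o['wrist_force'])
```

```text
[ 0.6237126  -0.25856842  0.10044138] [ 2.42676602 -5.30975386 -1.77149551]
```

Call:
move_arm(plan=[0, 0.04, 0, 0, 0, 0, 0, 0.08, 0, 0, 0, 0, 0, 0.12, 0, 0, 0, 0, 0, 0.12, 0, 0, 0, 0])

```text
time_s: 7.75
eef_pos: [0.624, -0.2534, 0.1008]
eef_rot: [0.004, 0.739, 0.674, 0.0]
wrist_force: [3.5, -7.6, -2.9]
opening: -0.001
grasp_force: 3.5
```

Call:
move_arm(plan=[0, 0.04, 0, 0, 0, 0, 0, 0.08, 0, 0, 0, 0, 0, 0.08, 0, 0, 0, 0])

```text
time_s: 8.12
eef_pos: [0.624, -0.2532, 0.1011]
eef_rot: [0.007, 0.739, 0.674, -0.001]
wrist_force: [4.1, -19.6, -5.8]
opening: 0.002
grasp_force: 9.2
```

Run:
```python
from h import *
t=ctrl.camera('scene'); cv2.imwrite('pics/t5.png',cv2.resize(t['pixels'][250:430,110:330,::-1],None,fx=3.3,fy=3.3))
o=ctrl.get_obs(); print(o['eef_pos'],o['wrist_force'])
```

```text
[ 0.62403525 -0.25313468  0.10103807] [  3.33801065 -18.39078484  -6.68320377]
```

View pics/t5.png

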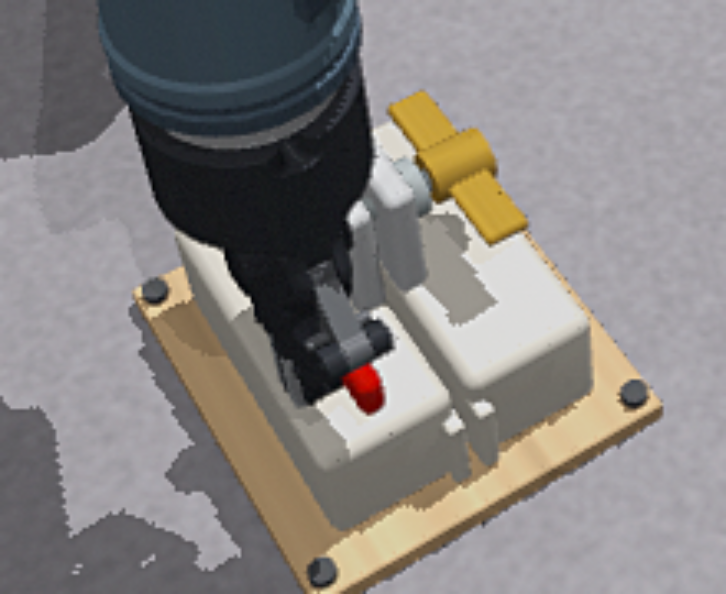

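The force rose to about 20 N with no further travel, and the lever tip at (368,395) points along the jacket. I'll back away sideways, lift and look.

Call:
move_arm(plan=[0, -0.3, 0, 0, 0, 0, 0, -0.7, 0, 0, 0, 0, 0, -0.7, 0.5, 0, 0, 0, 0, -0.7, 1.3, 0, 0, 0, -0.4, -1.2, 2.1, 0, 0, 0, -1.2, -2.0, 2.3, 0, 0, 0, -2.0, -2.8, 2.3, 0, 0, 0, -2.0, -2.8, 2.3, 0, 0, 0])

```text
time_s: 9.18
eef_pos: [0.519, -0.3904, 0.2142]
eef_rot: [0.001, 0.74, 0.672, -0.0]
wrist_force: [0.8, 0.1, -0.6]
opening: -0.002
grasp_force: 0.0
```

Run:
```python
from h import *
s=ctrl.camera('scene')['pixels'][250:430,110:310]; t=cam('top')
a=cv2.resize(t['pixels'][150:300,370:520],(400,400)); b=cv2.resize(s[:180,:180],(400,400))
cv2.imwrite('pics/f.png',np.hstack([a,b])[:,:,::-1])
hsv=cv2.cvtColor(t['pixels'],cv2.COLOR_RGB2HSV); m=cv2.inRange(hsv,(0,150,60),(6,255,255))
L=[onz(t,*p,.118)[:2] for p in cv2.boxPoints(cv2.minAreaRect(cv2.findNonZero(m)))]; print(np.round(L,4))
E0=sorted(L,key=lambda p:p[0]); d=np.mean(E0[2:],0)-np.mean(E0[:2],0); print('lever world angle',np.arctan2(d[1],d[0]),'jacket -0.09')
m=cv2.inRange(hsv,(15,150,80),(30,255,255)); m[:,:400]=0;m[:,440:]=0;m[:180]=0;m[260:]=0
ys,xs=np.nonzero(m); print('brass rows',ys.min(),ys.max(),'expected level', [proj(t,p).round(1) for p in((.526,-.1475,.111),(.616,-.1555,.111))])
```

```text
[[ 0.5743 -0.2288]
 [ 0.6438 -0.2332]
 [ 0.6433 -0.2442]
 [ 0.5738 -0.2397]]
lever world angle -0.06385838089792505 jacket -0.09
brass rows 188 245 expected level [array([416.9, 245.3]), array([422.2, 185.4])]
```

View pics/f.png

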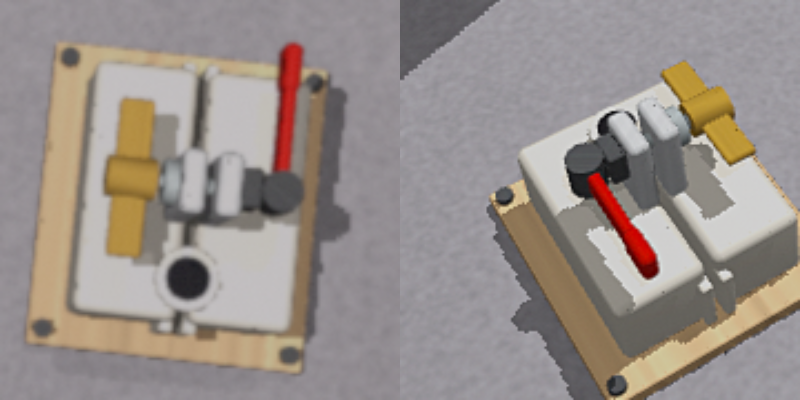

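Both views show the wings level, from (137,98) to (125,256) about the hub at (130,177). The red lever lies along the jacket, from (284,175) to (291,45), and the gripper is clear of everything.

```bash
python3 -c "
from bench import ctrl
print(ctrl.hand_in())"
```

```text
the job is handed in; nothing more can be done
None
```

I pressed the wing nut down to its firm stop with the wings level, then swung the red lever shut to its stop along the jacket, backed the gripper clear and handed the job in at about 9 s; the green jacket was not touched.

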